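# Find the socket for the column foot's nut

## Robot

A 6-joint arm with a two-finger parallel gripper is mounted at the origin on the work surface. World frame = base frame: x ahead of the robot, y to its left, z up, the work surface at z = 0. Lengths are in m, angles in rad, forces in N, time in s.
With the tool pointing down it reaches from about 0.35 to 0.775 m from the base axis. Payload 7.3 kg.
Tool frame: the origin (TCP) lies at the very end of the fingers, on their centre line; the grasp point (between the pads) lies 19 mm behind it (robot.pinch_z is the distance from the TCP to the grasp point, in m); z points along the fingers, y is the line along which they close (so a half turn about z gives the same grasp; the last joint's range is limited). The gripper opens to 92 mm and grips with 3 to 60 N. Pads are 19 mm wide; open, the fingers measure 130 mm over their backs; the gripper's body (75 mm by 190 mm) begins 47 mm behind the grasp point.
Start: joints at [-1.438, 0.342, 1.524, -0, 1.275, -0.146], TCP at [0.145, -0.505, 0.192] pointing down, gripper open.
Joint ranges: [-2.53, 2.53], [-0.77, 2.02], [0.04, 2.7], [-1, 4.14], [0.28, 2.66], [-3.11, 3.11]. Speed limits (rad/s): [2.57, 2.57, 3.14, 3.14, 3.14, 3.14].

## Interface

Orientations are given as [roll, pitch, yaw] about the fixed x, y, z axes, in that order (R = Rz(yaw) Ry(pitch) Rx(roll)).
In Python, from cell import robot gives the robot as it stands.
- The arm moves only by the tool move_arm, never from a script. Its argument "motion" is a list of rows, each a list of 6 numbers: the shift along the tool's x, y, z in units of 0.1 m (1.0 is 0.1 m), then the turn, a rotation vector about the tool's x, y, z in units of pi rad (1.0 is pi rad). In form: [[dx, dy, dz, rx, ry, rz], ...]. A call has 1 to 12 rows; each row is the pose to reach, as a shift and turn from the pose commanded when the call began, along the tool's axes at that moment, turning the shorter way round; what a row does not reach only later rows make up. A row lasts 1/8 s, in which the tool goes at most 62.5 mm and 10.7 degrees, less where a joint would pass 70% of its speed; a pose out of reach is approached as far as the arm can. A call with a number of a shift or a turn outside -1 to 1 is refused whole. A call with a gripper value outside its range is refused whole. "fingers" is the opening, from -1 (shut) to 1 (fully open), set as the call begins (left out, the last holds). The fingers move at their own pace and stop on an object; "newtons" is the grip in N (left out, the last holds). Time passes only in rows, so rows that repeat a pose let the fingers close. It gives the time, the measured TCP pose, the force, the opening and the grip force at its end, in the units of the state.
- robot.observe(): the state, without advancing time (a new reading comes with each control period).
- robot.read_camera(name): name is "scene" or "top"; returns a dict with "image" (480x640x3 uint8, red, green, blue), "range_z" (480x640 float32, m along the optical axis (not along the pixel's ray), 0 where there is no reading), "vfov" (degrees; the focal length in pixels is half the picture's height over the tangent of half this angle, whatever the lens; pixels are square), "cx", "cy" (the principal point, pixels), "extrinsics" (4x4, takes a point from camera to world coordinates). Camera axes: x right, y up, looking along -z (the intrinsics and any distortion apply to the point x, -y, -z); pixel columns grow to the right and rows downward; lengths in m; the calibration is good to about 2 mm. A picture is of the moment at which its call begins.
- robot.hand_in(): hands the job in; it is judged then, once.
The state is a dict: "time": time; "qpos": joint angles; "qvel": joint speeds; "joint_efforts": joint torques, N m; "tool_pos": TCP position; "tool_rot": TCP orientation; "contact_force": force on the tool from outside, world axes, zero at the start; "torque": the same for the moment, N m; "opening": finger opening in m; "grip_force": force on a finger pad.
Only numpy, scipy, OpenCV 4.12 (cv2) and the standard library are available. Lean on these libraries where they do the work, as an engineer would, in place of code of your own. Each camera call takes 0.05 s, during which the arm holds its last target. There are 200 camera calls.

## Task

One of the three sockets in the rack fits the hex nut on the copy stand's foot: try them on the nut, and return any that does not fit to the pocket it came from. Finish with the fitting socket pushed fully down over the nut, upright, and still held in the gripper; do not let go of it. Leave the tape, the loupe and the pot where they are.

Things in the scene. Friction and masses are not known exactly. Their poses are not given: they have to be found in the camera images.
- nut (a point): Fixed hex nut on the copy stand's foot, 24 mm across flats, 15 mm tall, its top 3.5 mm tapered to 20 mm diameter; the stud stands 3 mm above it. Point: centre of the nut's underside, on the foot's top face; z up, two flats square to x. The socket that fits goes down until its mouth rests on the foot (grip point 62 mm above this point); the others stop at least 8 mm higher
- foot: Fixed grey foot of the copy stand, 200 mm (x) by 150 mm (y), 30 mm tall, origin at the centre of its underside. The nut stands on it 50 mm from the centre towards -x; an empty square column collar, 70 x 70 mm and 60 mm tall, stands on it 55 mm from the centre towards +x
- rack: Fixed plywood block 70 mm (x) by 220 mm (y), 26 mm tall, origin at the centre of its underside. Three round pockets 41 mm diameter (widened by a 3 mm chamfer), 18 mm deep, at y = +70, 0 and -70 mm, floors 8 mm above the bench, hold the sockets. The sockets' hex holes are 26 (fits the nut), 21 and 18 mm across flats, in any order; outside they look alike
- socket_a_grip (a point): Steel socket, mouth down in the rack, about 260 g: round body 36 mm diameter, 40 mm tall, on it a square adapter 18 x 18 mm, 44 mm tall, to grip by its flats. Point: centre of the adapter, 62 mm above the mouth, 22 mm below the top; z up, x and y square to the adapter's flats. The hex hole in the mouth is 26 mm deep, flared by 2.5 mm a side over its first 5 mm, two flats square to x; width: see rack
- socket_b_grip (a point): Steel socket, mouth down in the rack, about 260 g: round body 36 mm diameter, 40 mm tall, on it a square adapter 18 x 18 mm, 44 mm tall, to grip by its flats. Point: centre of the adapter, 62 mm above the mouth, 22 mm below the top; z up, x and y square to the adapter's flats. The hex hole in the mouth is 26 mm deep, flared by 2.5 mm a side over its first 5 mm, two flats square to x; width: see rack
- socket_c_grip (a point): Steel socket, mouth down in the rack, about 260 g: round body 36 mm diameter, 40 mm tall, on it a square adapter 18 x 18 mm, 44 mm tall, to grip by its flats. Point: centre of the adapter, 62 mm above the mouth, 22 mm below the top; z up, x and y square to the adapter's flats. The hex hole in the mouth is 26 mm deep, flared by 2.5 mm a side over its first 5 mm, two flats square to x; width: see rack
- tape_mid (a point): Bystander, loose: roll of paper tape lying flat, 90 mm diameter, 24 mm tall; the point is its centre. Leave alone
- loupe_mid (a point): Bystander, loose: black loupe standing upright, 52 mm diameter, 44 mm tall; the point is its centre. Leave alone
- pot_mid (a point): Bystander, loose: white plastic pot, 68 mm diameter, 85 mm tall; the point is its centre. Leave alone
Things that resemble listed ones, but are neither listed nor needed, are in the scene too. Of the things that look like the foot, the larger one is meant.

How it is judged:
At the end, for the whole second after the job is handed in: One socket is fully down over the nut (its mouth within 5 mm of the foot, axis within 6 mm of the nut's, upright within 0.06 rad, still) while the fingers grip it with more than 3 N; the other two stand upright (0.1 rad) in the pockets they started in, within 10 mm (((z of socket_a_grip in the frame of nut below 0.067 m and horizontal distance between socket_a_grip and nut below 0.006 m and angle between socket_a_grip's own z axis and vertical below 0.06 rad and linear speed of socket_a below 0.02 m/s and contact force between the fingers and socket_a above 3 N and distance of each of socket_b_grip, socket_c_grip from where it was at the start of the episode below 0.01 m and angle between each of socket_b_grip, socket_c_grip's own z axis and vertical below 0.1 rad) or (z of socket_b_grip in the frame of nut below 0.067 m and horizontal distance between socket_b_grip and nut below 0.006 m and angle between socket_b_grip's own z axis and vertical below 0.06 rad and linear speed of socket_b below 0.02 m/s and contact force between the fingers and socket_b above 3 N and distance of each of socket_a_grip, socket_c_grip from where it was at the start of the episode below 0.01 m and angle between each of socket_a_grip, socket_c_grip's own z axis and vertical below 0.1 rad) or (z of socket_c_grip in the frame of nut below 0.067 m and horizontal distance between socket_c_grip and nut below 0.006 m and angle between socket_c_grip's own z axis and vertical below 0.06 rad and linear speed of socket_c below 0.02 m/s and contact force between the fingers and socket_c above 3 N and distance of each of socket_a_grip, socket_b_grip from where it was at the start of the episode below 0.01 m and angle between each of socket_a_grip, socket_b_grip's own z axis and vertical below 0.1 rad))); the arm keeps its last pose, push and grip.
It fails at once if the tape is displaced by more than 20 mm (distance of tape_mid from where it was at the start of the episode above 0.02 m).
It fails at once if the loupe is displaced by more than 20 mm (distance of loupe_mid from where it was at the start of the episode above 0.02 m).
It fails at once if the pot is displaced by more than 20 mm (distance of pot_mid from where it was at the start of the episode above 0.02 m).
It also fails if it takes over 72 s, if anything falls off the work surface, if the arm or the gripper's body presses on something with over 40 N, if the wrist force passes 120 N, or if a joint passes its speed limit or range.

## Working session

There is one attempt and no reset: what is moved stays moved. The work goes in short steps, Python scripts to look and compute and a tool call to move; the robot and the scene stay as the last step left them, time stands still between calls to the robot, and variables do not carry over. Pictures are saved under pics/ and viewed, at most 10 in all, crops included, and the job is handed in when it is done.

Besides the shell and the picture viewer there is one more tool, called by a JSON object that holds its "api" and its "payload". move_arm: Moves the arm, as the interface text tells. Shifts and turns lie within -1 to 1; 1 stands for 0.1 m of shift or pi rad of turn. Its arguments: {"type":"object","properties":{"motion":{"type":"array"},"fingers":{"type":"number"},"newtons":{"type":"number"}},"required":["motion"]}

```bash
mkdir -p pics; ls; cat > h.py <<'E'
import numpy as np, cv2
from cell import robot
def cam(n):
    c=robot.read_camera(n); c['f']=240/np.tan(np.radians(c['vfov'])/2); return c
def pts(c):
    z=c['range_z']; v,u=np.mgrid[0:480,0:640]
    P=np.stack([(u-c['cx'])/c['f']*z,-(v-c['cy'])/c['f']*z,-z],-1)
    E=c['extrinsics']; W=P@E[:3,:3].T+E[:3,3]; W[z==0]=np.nan; return W
def ray(c,u,v,h):
    E=c['extrinsics']; d=E[:3,:3]@np.array([(u-c['cx'])/c['f'],-(v-c['cy'])/c['f'],-1]); o=E[:3,3]
    return o+d*(h-o[2])/d[2]
E
python3 - <<'E'
from h import *
for n in ('scene','top'):
    c=cam(n); print(n,{k:v for k,v in c.items() if k not in('image','range_z')})
    cv2.imwrite(f'pics/{n}.png',c['image'][...,::-1]); np.savez(f'{n}.npz',**c)
print(robot.observe())
E
```

```text
pics
scene {'vfov': 42.695402033002246, 'cx': 328.23198751071783, 'cy': 241.2621884414524, 'extrinsics': array([[-0.74168085, -0.44748258,  0.49966875,  1.15695181],
       [ 0.67047579, -0.51600926,  0.53310098,  0.70423844],
       [ 0.0192803 ,  0.73040659,  0.68274043,  0.99350438],
       [ 0.        ,  0.        ,  0.        ,  1.        ]]), 'f': np.float64(614.0571290855825)}
top {'vfov': 43.05630980794573, 'cx': 320.3642583542023, 'cy': 236.726095203816, 'extrinsics': array([[-1.74822235e-04,  9.93041085e-01, -1.17768300e-01,
         3.23041960e-01],
       [-9.99885025e-01,  1.61209438e-03,  1.50777254e-02,
        -7.96039628e-03],
       [ 1.51626544e-02,  1.17757395e-01,  9.92926629e-01,
         1.55582306e+00],
       [ 0.00000000e+00,  0.00000000e+00,  0.00000000e+00,
         1.00000000e+00]]), 'f': np.float64(608.3985943073621)}
{'time': 0.1, 'qpos': array([-1.43799946e+00,  3.42620412e-01,  1.52490664e+00, -1.14593011e-05,
        1.27540979e+00, -1.45996099e-01]), 'qvel': array([-0.00062051, -0.00081073, -0.00355105, -0.00021131,  0.00222329,
        0.00074759]), 'joint_efforts': array([ 2.20503163e-03, -4.32003772e+01, -2.44693047e+01,  7.19805015e-02,
        5.25944238e-02, -4.92400727e-05]), 'tool_pos': array([ 0.14444282, -0.5043161 ,  0.19143662]), 'tool_rot': array([-3.14026116e+00, -1.84708846e-04,  2.78796190e-01]), 'contact_force': array([ 0.21304977, -0.30491649,  0.50855719]), 'torque': array([-0.02681196,  0.00320957,  0.00692351]), 'grip_force': 0.0, 'opening': 0.0918595363857922}
```

View pics/top.png

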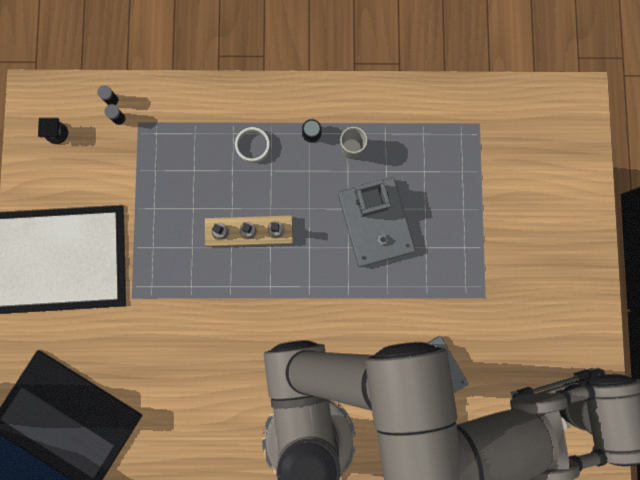

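View pics/scene.png

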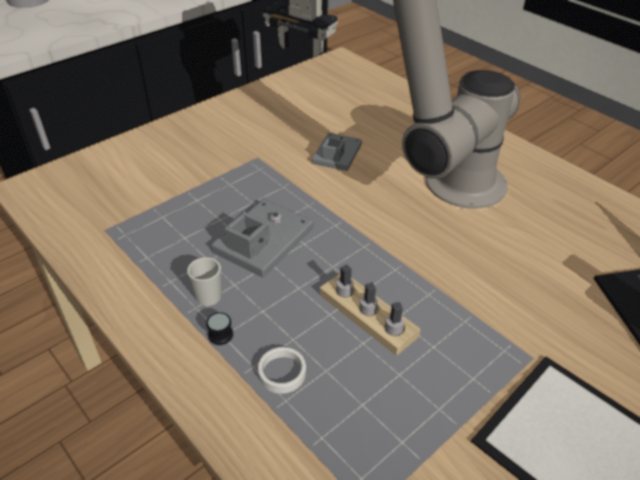

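The top view shows two foot-like plates: a large one at pixel (377,222) and a small one at (450,362), partly under the arm. The large one is meant. The rack is at (248,231), with sockets near (219,231), (247,230) and (275,229). The tape (253,144), loupe (311,130) and pot (353,140) are all farther out. The nut is near (383,240) on the large foot.

```bash
python3 - <<'E'
from h import *
for n in ('top','scene'):
    c=dict(np.load(n+'.npz')); c={k:(v if v.ndim else float(v)) for k,v in c.items()}
    W=pts(c); X,Y,Z=W[...,0],W[...,1],W[...,2]
    print(n,'bench z',np.nanmedian(Z[(X>.35)&(X<.6)&(np.abs(Y)<.4)]))
    reg=(X>.28)&(X<.56)&(Y>-.3)&(Y<.3)
    def blobs(m,lab,amin=5):
        k,L,s,_=cv2.connectedComponentsWithStats(m.astype(np.uint8))
        for i in range(1,k):
            if s[i,4]<amin: continue
            q=L==i; p=W[q]; r=cv2.minAreaRect(p[:,:2].astype(np.float32)); vv,uu=np.where(q)
            print(lab,s[i,4],'px',uu.mean().round(1),vv.mean().round(1),'mean',p.mean(0).round(4),'zmed',np.median(p[:,2]).round(4),'rect',np.round(r[0],4),np.round(r[1],4),round(r[2],2))
    blobs(reg&(Z>.075)&(Z<.13),'adapters/collar')
    blobs(reg&(Z>.018)&(Z<.036),'rack/foot',100)
    blobs(reg&(Z>.036)&(Z<.056)&(X<.5),'nut')
# foot plate top contour & crops
c=dict(np.load('top.npz'));im=c['image'][170:280,190:430,::-1]
cv2.imwrite('pics/crop.png',cv2.resize(im,None,fx=3.3,fy=3.3,interpolation=cv2.INTER_CUBIC))
E
```

```text
top bench z 0.002089346040441642
adapters/collar 11 px 365.1 212.3 mean [ 0.558  -0.1399  0.085 ] zmed 0.0855 rect [ 0.5573 -0.141 ] [0.0164 0.0036] 85.02
adapters/collar 65 px 216.6 227.9 mean [0.5181 0.2212 0.0904] zmed 0.0907 rect [0.5188 0.2219] [0.0182 0.0173] 63.9
adapters/collar 67 px 246.0 226.8 mean [0.5209 0.1503 0.0901] zmed 0.0908 rect [0.5215 0.1515] [0.0193 0.0182] 64.54
adapters/collar 64 px 274.3 225.8 mean [0.5234 0.0816 0.0905] zmed 0.0911 rect [0.5235 0.0815] [0.0177 0.0182] 86.85
rack/foot 1801 px 248.2 230.5 mean [0.5203 0.1515 0.0256] zmed 0.0255 rect [0.5214 0.1515] [0.0713 0.2204] 1.68
rack/foot 2479 px 379.0 237.2 mean [ 0.5033 -0.1794  0.0295] zmed 0.0296 rect [ 0.5138 -0.1828] [0.1354 0.1514] 15.09
nut 56 px 382.5 240.4 mean [ 0.493  -0.1864  0.0456] zmed 0.0456 rect [ 0.4918 -0.1866] [0.023  0.0154] 89.16
scene bench z 0.0015717412403432052
adapters/collar 12 px 267.2 224.8 mean [ 0.5582 -0.1344  0.0846] zmed 0.0867 rect [ 0.5576 -0.1356] [0.0111 0.0044] 89.46
adapters/collar 124 px 345.5 270.5 mean [0.5256 0.085  0.0868] zmed 0.0889 rect [0.5234 0.0842] [0.0222 0.0212] 83.68
adapters/collar 120 px 370.1 288.6 mean [0.5233 0.1543 0.0871] zmed 0.0891 rect [0.5213 0.1517] [0.0238 0.0203] 69.7
adapters/collar 129 px 396.7 308.4 mean [0.5211 0.2252 0.0871] zmed 0.0894 rect [0.5194 0.223 ] [0.0211 0.0191] 72.65
rack/foot 1607 px 281.5 225.0 mean [ 0.4962 -0.164   0.029 ] zmed 0.0292 rect [ 0.513  -0.1818] [0.1372 0.155 ] 15.19
rack/foot 2083 px 370.8 313.8 mean [0.5286 0.1658 0.0254] zmed 0.0253 rect [0.5203 0.1526] [0.0765 0.2241] 1.38
nut 40 px 277.3 215.5 mean [ 0.4939 -0.1816  0.0447] zmed 0.045 rect [ 0.4922 -0.183 ] [0.0228 0.0154] 87.64
```

View pics/crop.png

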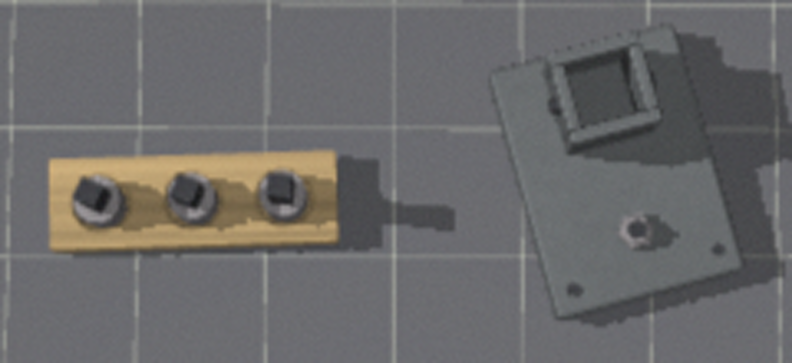

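The crop confirms the larger foot, with its nut at crop (637,230), i.e. px (383,240), and three sockets whose adapters are turned by different amounts. I'll refine the foot pose, nut position and adapter yaws next.

```bash
python3 - <<'E'
from h import *
from scipy.optimize import minimize
for n in ('top','scene'):
    c=dict(np.load(n+'.npz')); W=pts(c); X,Y,Z=W[...,0],W[...,1],W[...,2]
    # foot: everything 22..38 mm high (plate) plus collar, footprint rect
    m=(X>.38)&(X<.66)&(Y>-.32)&(Y<-.04)&(Z>.022)&(Z<.1)
    k,L,s,_=cv2.connectedComponentsWithStats(m.astype(np.uint8)); i=1+np.argmax(s[1:,4])
    p=W[(L==i)&(Z<.036)]; r=cv2.minAreaRect(p[:,:2].astype(np.float32)); print(n,'foot',np.round(r[0],4),np.round(r[1],4),round(r[2],2))
    a=np.radians(r[2]); a=a if a<np.pi/4 else a-np.pi/2
    print(' nut from foot',np.array(r[0])-.05*np.array([np.cos(a),np.sin(a)]),np.degrees(a))
    q=W[(np.hypot(X-.4925,Y+.185)<.02)&(Z>.042)]; print(' nut top pts',len(q),q.mean(0).round(4),((q.max(0)+q.min(0))/2).round(4))
    for cx,cy in((.519,.222),(.5213,.1515),(.5235,.082)):
        m=((np.hypot(X-cx,Y-cy)<.02)&(Z>.056)).astype(np.uint8)
        t=W[(m>0)&(Z>.086)]; 
        best=[]
        P=W[cv2.erode(m,np.ones((2,2)))>0][:,:2] if n=='scene' else t[:,:2]
        # side angle: minimal area of robust box
        for d in range(-45,45,1):
            R=np.array([[np.cos(np.radians(d)),np.sin(np.radians(d))],[-np.sin(np.radians(d)),np.cos(np.radians(d))]])
            A=P@R.T; ext=np.percentile(A,96,0)-np.percentile(A,4,0); best.append((ext.prod(),d))
        best.sort(); print(' sock',len(P),[b[1] for b in best[:5]],'top c',t.mean(0).round(4),((t.max(0)+t.min(0))/2).round(4))
E
```

```text
top foot [ 0.5452 -0.1737] [0.2002 0.1506] 15.32
 nut from foot [ 0.49696631 -0.18689363] 15.321598052978516
 nut top pts 58 [ 0.4963 -0.1873  0.0474] [ 0.4967 -0.1865  0.0482]
 sock 57 [-21, -22, -20, -26, -36] top c [0.5189 0.2218 0.0916] [0.5193 0.2217 0.0925]
 sock 57 [-8, -7, -20, -9, -21] top c [0.5215 0.1511 0.0916] [0.5226 0.1514 0.0923]
 sock 53 [-15, -14, -16, -13, -17] top c [0.5241 0.0812 0.0922] [0.5237 0.0812 0.092 ]
scene foot [ 0.5461 -0.1728] [0.204  0.1559] 15.93
 nut from foot [ 0.49798958 -0.18652408] 15.933314323425291
 nut top pts 54 [ 0.4978 -0.1832  0.0458] [ 0.4978 -0.1837  0.0472]
 sock 163 [-27, -26, -25, -28, -24] top c [0.5197 0.2241 0.0909] [0.5181 0.2232 0.0903]
 sock 159 [-14, -15, -16, -13, -17] top c [0.5221 0.1527 0.0907] [0.5208 0.1521 0.0909]
 sock 159 [-16, -11, -10, -15, -9] top c [0.5245 0.0837 0.0906] [0.5239 0.0839 0.0903]
```

```bash
python3 - <<'E'
from h import *
a=np.load('top.npz')['image'][215:245,205:290,::-1]; b=np.load('scene.npz')['image'][258:343,325:425,::-1]
f=lambda i,w:cv2.resize(i,(w,int(i.shape[0]*w/i.shape[1])),interpolation=cv2.INTER_LANCZOS4)
A=f(a,790); B=f(b[:76],410); o=np.zeros((600,790,3),np.uint8); o[:A.shape[0]]=A; h=min(B.shape[0],600-A.shape[0]); o[A.shape[0]:A.shape[0]+h,:410]=B[:h]
cv2.imwrite('pics/sock.png',o)
E
```

```text
(no output)
```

View pics/sock.png

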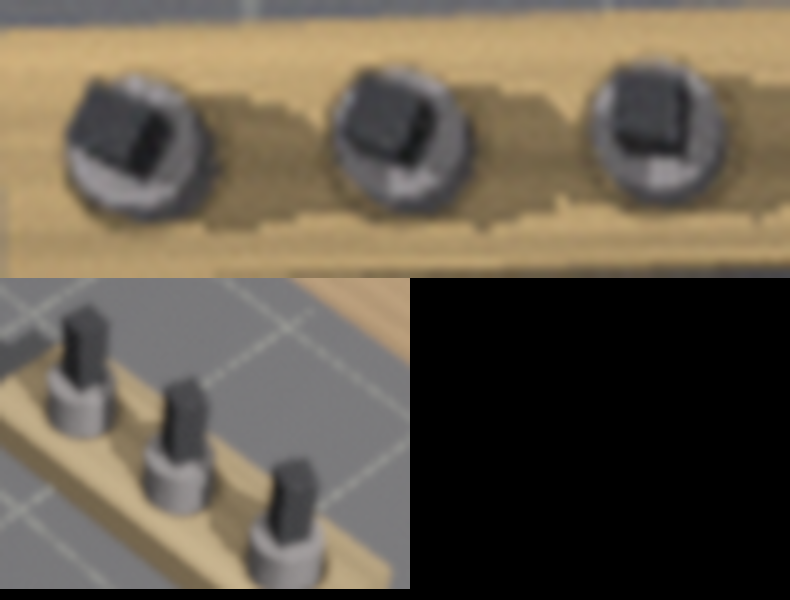

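The adapter top edges in the crop give yaws of about −25° (left), −20° (middle) and −3° (right). The right socket, px (275,226), is at (0.5233, 0.0818), which matches the rack's pocket grid, so I'll start with it.

{"api": "move_arm", "payload": {"motion": [[0.44,-0.38,-0.1,0,0,0],[0.875,-0.765,-0.2,0,0,0],[0.875,-0.765,-0.2,0,0,0]], "fingers": 0.09, "newtons": 30}}

```text
time: 0.48
tool_pos: [0.2092, -0.4045, 0.2127]
tool_rot: [3.141, -0.001, 0.283]
contact_force: [-0.6, -1.4, 0.5]
opening: 0.0663
grip_force: 0.0
```

{"api": "move_arm", "payload": {"motion": [[0.44,-0.38,0,0,0,0],[0.875,-0.765,0,0,0,0],[0.875,-0.765,0,0,0,0]]}}

```text
time: 0.85
tool_pos: [0.2717, -0.3073, 0.2119]
tool_rot: [-3.141, -0.0, 0.283]
contact_force: [-0.1, -0.1, 0.0]
opening: 0.0501
grip_force: 0.0
```

{"api": "move_arm", "payload": {"motion": [[0.44,-0.38,0,0,0,0],[0.875,-0.765,0,0,0,0],[0.875,-0.765,0,0,0,0]]}}

```text
time: 1.23
tool_pos: [0.3349, -0.2103, 0.2119]
tool_rot: [-3.141, -0.0, 0.284]
contact_force: [-0.3, -0.8, 0.6]
opening: 0.0502
grip_force: 0.0
```

{"api": "move_arm", "payload": {"motion": [[0.44,-0.38,0,0,0,0],[0.875,-0.765,0,0,0,0],[0.875,-0.765,0,0,0,0]]}}

```text
time: 1.6
tool_pos: [0.3981, -0.1133, 0.2117]
tool_rot: [3.142, 0.0, 0.283]
contact_force: [0.7, -0.7, 0.4]
opening: 0.0501
grip_force: 0.0
```

{"api": "move_arm", "payload": {"motion": [[0.44,-0.38,0,0,0,0],[0.875,-0.765,0,0,0,0],[0.875,-0.765,0,0,0,0]]}}

```text
time: 1.98
tool_pos: [0.4613, -0.0164, 0.2115]
tool_rot: [3.141, 0.0, 0.281]
contact_force: [-0.9, 0.0, 0.6]
opening: 0.0501
grip_force: 0.0
```

{"api": "move_arm", "payload": {"motion": [[0.44,-0.38,0,0,0,0.05],[0.875,-0.765,0,0,0,0.105],[0.875,-0.765,0,0,0,0.105],[0.875,-0.765,0,0,0,0.105]]}}

```text
time: 2.48
tool_pos: [0.5227, 0.0785, 0.2115]
tool_rot: [3.14, 0.001, -0.052]
contact_force: [-0.2, -1.5, 0.5]
opening: 0.0501
grip_force: 0.0
```

{"api": "move_arm", "payload": {"motion": [[0,-0.035,0.5,0,0,0],[0,-0.035,1.0,0,0,0]]}}

```text
time: 2.72
tool_pos: [0.5232, 0.0819, 0.1116]
tool_rot: [3.141, -0.002, -0.052]
contact_force: [-0.0, 0.3, -0.7]
opening: 0.0498
grip_force: 0.0
```

{"api": "move_arm", "payload": {"motion": [[0,0,0.3,0,0,0],[0,0,0.565,0,0,0],[0,0,0.565,0,0,0]]}}

```text
time: 3.1
tool_pos: [0.5214, 0.0822, 0.0542]
tool_rot: [3.141, 0.004, -0.053]
contact_force: [0.4, -0.4, -0.2]
opening: 0.05
grip_force: 0.0
```

{"api": "move_arm", "payload": {"motion": [[0,0,0,0,0,0],[0,0,0,0,0,0],[0,0,0,0,0,0],[0,0,0,0,0,0],[0,0,0,0,0,0],[0,0,0,0,0,0]], "fingers": -1, "newtons": 40}}

```text
time: 3.85
tool_pos: [0.5253, 0.0839, 0.0583]
tool_rot: [3.141, -0.006, -0.05]
contact_force: [-2.0, -3.0, 17.2]
opening: 0.0006
grip_force: 8.5
```

```bash
python3 - <<'E'
from h import *
c=cam('scene'); cv2.imwrite('pics/g1.png',cv2.resize(c['image'][200:360,260:460,::-1],None,fx=3,fy=3))
s=robot.observe(); print(s['tool_pos'],s['tool_rot'],s['contact_force'],s['torque'])
E
```

```text
[0.52530826 0.08384805 0.0582934 ] [ 3.14054898 -0.005802   -0.05041108] [-1.61741879 -4.15480406 17.2134711 ] [-0.67211972  0.31211082  0.00544076]
```

View pics/g1.png

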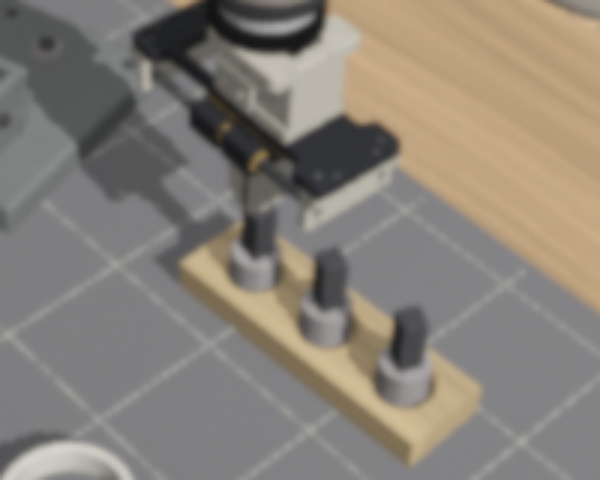

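The picture shows the fingers shut (opening 0.6 mm) beside or behind the right adapter at crop (260,215), so they are not gripping it. I'll check where the fingers really are using the depth image.

```bash
python3 - <<'E'
from h import *
for n in('scene','top'):
    c=cam(n); W=pts(c); X,Y,Z=np.moveaxis(W,2,0)
    m=(np.hypot(X-.523,Y-.082)<.06)&(Z>.03)
    P=W[m]
    for a in np.arange(.03,.2,.01):
        q=P[(P[:,2]>=a)&(P[:,2]<a+.01)]
        if len(q)>2: print(n,a.round(2),len(q),q.min(0).round(3)[:2],q.max(0).round(3)[:2],q.mean(0).round(3)[:2])
E
```

```text
scene 0.03 62 [0.493 0.047] [0.561 0.139] [0.535 0.097]
scene 0.04 130 [0.504 0.067] [0.542 0.142] [0.53  0.094]
scene 0.05 39 [0.517 0.074] [0.536 0.14 ] [0.528 0.09 ]
scene 0.06 36 [0.518 0.077] [0.536 0.141] [0.529 0.093]
scene 0.07 41 [0.517 0.08 ] [0.536 0.098] [0.53  0.091]
scene 0.08 40 [0.516 0.079] [0.537 0.14 ] [0.529 0.093]
scene 0.09 41 [0.518 0.07 ] [0.538 0.098] [0.53  0.089]
scene 0.1 48 [0.517 0.064] [0.537 0.1  ] [0.533 0.086]
scene 0.11 59 [0.518 0.063] [0.538 0.102] [0.533 0.086]
scene 0.12 49 [0.516 0.064] [0.539 0.102] [0.534 0.09 ]
scene 0.13 20 [0.516 0.091] [0.538 0.103] [0.531 0.099]
scene 0.15 9 [0.527 0.11 ] [0.536 0.114] [0.532 0.112]
scene 0.16 71 [0.533 0.031] [0.564 0.115] [0.557 0.086]
scene 0.17 179 [0.54  0.028] [0.563 0.133] [0.556 0.088]
scene 0.18 200 [0.542 0.05 ] [0.564 0.131] [0.553 0.083]
scene 0.19 156 [0.503 0.026] [0.554 0.142] [0.545 0.09 ]
top 0.03 13 [0.49  0.066] [0.512 0.139] [0.499 0.111]
top 0.04 4 [0.509 0.093] [0.511 0.14 ] [0.51  0.127]
top 0.16 6 [0.489 0.07 ] [0.492 0.11 ] [0.49  0.083]
top 0.17 56 [0.488 0.054] [0.511 0.134] [0.495 0.094]
top 0.18 86 [0.488 0.054] [0.513 0.136] [0.495 0.081]
top 0.19 10 [0.493 0.053] [0.506 0.112] [0.5   0.066]
```

The finger tips appear at z≈0.092, sitting on the adapter's top, while the reported TCP is 0.058. I'll open, lift clear and measure the tip height against the reported one.

{"api": "move_arm", "payload": {"motion": [[0,0,-0.3,0,0,0],[0,0,-0.6,0,0,0],[0,0,-0.6,0,0,0],[0,0,-0.6,0,0,0]], "fingers": 0.09}}

```text
time: 4.5
tool_pos: [0.5226, 0.0846, 0.1149]
tool_rot: [3.141, 0.001, -0.051]
contact_force: [-1.0, 0.0, 0.6]
opening: 0.0362
grip_force: 0.0
```

```bash
python3 - <<'E'
from h import *
s=robot.observe(); print(s['tool_pos'],s['tool_rot'],s['opening'],s['qpos'])
for n in('scene','top'):
    c=cam(n); W=pts(c); X,Y,Z=np.moveaxis(W,2,0)
    if n=='scene': cv2.imwrite('pics/g2.png',cv2.resize(c['image'][180:340,260:460,::-1],None,fx=3,fy=3))
    m=(np.hypot(X-.523,Y-.082)<.055)&(Z>.03)
    P=W[m]
    for a in np.arange(.04,.26,.01):
        q=P[(P[:,2]>=a)&(P[:,2]<a+.01)]
        if len(q)>2: print(n,a.round(2),len(q),q.min(0).round(3)[:2],q.max(0).round(3)[:2],q.mean(0).round(3)[:2])
E
```

```text
[0.52258319 0.08458105 0.11488167] [ 3.14142487e+00  9.17185892e-04 -5.08290151e-02] 0.03619484025258749 [ 1.57075495e-02  4.25225853e-01  1.62500432e+00 -1.19893981e-04
  1.09228880e+00  1.63738807e+00]
scene 0.04 119 [0.507 0.066] [0.543 0.136] [0.529 0.09 ]
scene 0.05 41 [0.514 0.075] [0.542 0.1  ] [0.528 0.087]
scene 0.06 37 [0.515 0.074] [0.534 0.094] [0.527 0.088]
scene 0.07 41 [0.514 0.074] [0.535 0.095] [0.528 0.087]
scene 0.08 47 [0.514 0.073] [0.534 0.095] [0.527 0.086]
scene 0.09 54 [0.513 0.075] [0.535 0.093] [0.524 0.084]
scene 0.14 4 [0.514 0.062] [0.53  0.065] [0.523 0.064]
scene 0.15 48 [0.512 0.047] [0.538 0.112] [0.527 0.073]
scene 0.16 76 [0.517 0.05 ] [0.536 0.118] [0.53  0.084]
scene 0.17 79 [0.516 0.046] [0.536 0.12 ] [0.531 0.091]
scene 0.18 69 [0.521 0.046] [0.536 0.121] [0.531 0.086]
scene 0.19 54 [0.511 0.046] [0.537 0.12 ] [0.529 0.076]
scene 0.2 18 [0.516 0.047] [0.533 0.064] [0.523 0.061]
scene 0.21 22 [0.521 0.05 ] [0.56  0.129] [0.536 0.072]
scene 0.22 111 [0.531 0.039] [0.562 0.131] [0.553 0.079]
scene 0.23 264 [0.521 0.034] [0.563 0.131] [0.551 0.081]
scene 0.24 81 [0.542 0.033] [0.563 0.129] [0.548 0.08 ]
scene 0.25 216 [0.502 0.03 ] [0.552 0.137] [0.543 0.09 ]
top 0.04 20 [0.506 0.075] [0.514 0.095] [0.511 0.083]
top 0.05 5 [0.51  0.085] [0.513 0.092] [0.512 0.088]
top 0.22 29 [0.486 0.058] [0.5   0.125] [0.493 0.09 ]
top 0.23 82 [0.486 0.054] [0.512 0.128] [0.494 0.09 ]
top 0.24 33 [0.487 0.053] [0.509 0.13 ] [0.495 0.088]
top 0.25 21 [0.496 0.053] [0.504 0.111] [0.5   0.063]
```

View pics/g2.png

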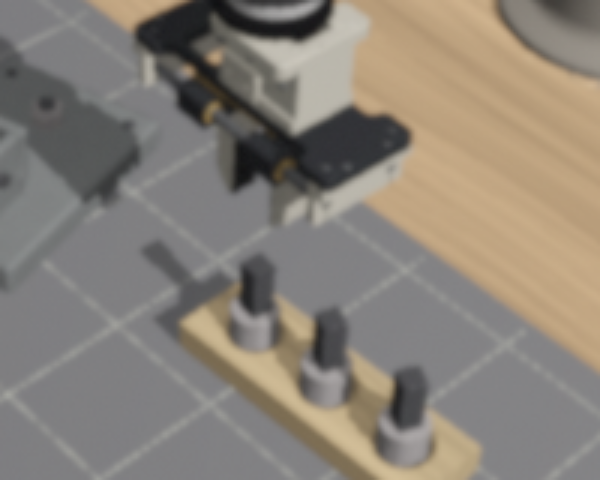

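The fingers are seen above the right socket with their tips at z≈0.150, while the arm reports 0.115. So the reported z reads a constant 35 mm too low, and x and y agree. I'll allow for that and descend to a true tip height of about 0.055.

{"api": "move_arm", "payload": {"motion": [[0,0,0.4,0,0,0],[0,0,0.75,0,0,0],[0,0,0.85,0,0,0],[0,0,0.95,0,0,0],[0,0,0.95,0,0,0]]}}

```text
time: 5.22
tool_pos: [0.5232, 0.0845, 0.0205]
tool_rot: [3.141, 0.0, -0.051]
contact_force: [0.6, -0.3, -0.3]
opening: 0.0499
grip_force: 0.0
```

{"api": "move_arm", "payload": {"motion": [[0,0,0,0,0,0],[0,0,0,0,0,0],[0,0,0,0,0,0],[0,0,0,0,0,0],[0,0,0,0,0,0],[0,0,0,0,0,0]], "fingers": -1, "newtons": 40}}

```text
time: 5.98
tool_pos: [0.5233, 0.0845, 0.0208]
tool_rot: [3.142, -0.0, -0.051]
contact_force: [-0.8, 0.3, 3.9]
opening: 0.0176
grip_force: 40.0
```

Gripped: the opening is 17.6 mm against the 18 mm flats. Next I lift it, carry it to the nut (offset −26.7, −268.4 mm in world), and turn it to line up with the foot's yaw.

{"api": "move_arm", "payload": {"motion": [[0,0,-0.3,0,0,0],[0,0,-0.6,0,0,0],[0,0,-0.9,0,0,0],[0,0,-0.9,0,0,0]]}}

```text
time: 6.48
tool_pos: [0.5243, 0.0845, 0.1119]
tool_rot: [-3.141, -0.004, -0.051]
contact_force: [0.1, 0.2, -2.5]
opening: 0.0179
grip_force: 40.0
```

{"api": "move_arm", "payload": {"motion": [[-0.02,0.4,0,0,0,0],[-0.043,0.9,0,0,0,0],[-0.043,0.9,0,0,0,0]]}}

```text
time: 6.85
tool_pos: [0.5129, -0.0077, 0.1086]
tool_rot: [3.141, 0.003, -0.055]
contact_force: [0.7, 0.4, -3.0]
opening: 0.0182
grip_force: 40.0
```

{"api": "move_arm", "payload": {"motion": [[-0.02,0.4,0,0,0,0],[-0.043,0.9,0,0,0,0],[-0.043,0.9,0,0,0,0]]}}

```text
time: 7.22
tool_pos: [0.5046, -0.0967, 0.1091]
tool_rot: [-3.141, 0.002, -0.055]
contact_force: [-0.5, 0.6, -1.5]
opening: 0.0179
grip_force: 40.0
```

{"api": "move_arm", "payload": {"motion": [[-0.02,0.4,0,0,0,-0.05],[-0.043,0.9,0,0,0,-0.103],[-0.043,0.9,0,0,0,-0.103],[-0.043,0.9,0,0,0,-0.103]]}}

```text
time: 7.72
tool_pos: [0.4961, -0.1828, 0.1095]
tool_rot: [-3.14, 0.001, 0.271]
contact_force: [0.7, 0.7, -3.4]
opening: 0.0179
grip_force: 40.0
```

```bash
python3 - <<'E'
from h import *
for n in('scene','top'):
    c=cam(n); W=pts(c); X,Y,Z=np.moveaxis(W,2,0)
    if n=='scene': cv2.imwrite('pics/g3.png',cv2.resize(c['image'][130:270,200:360,::-1],None,fx=4,fy=4))
    for lo,hi in((.10,.13),(.085,.135)):
        q=W[(np.hypot(X-.497,Y+.186)<.035)&(Z>lo)&(Z<hi)]
        if len(q): print(n,len(q),q.min(0).round(4),q.max(0).round(4))
    q=W[(np.hypot(X-.497,Y+.186)<.016)&(Z>.04)&(Z<.052)]
    if len(q): print('nut',len(q),q.mean(0).round(4))
E
```

```text
scene 165 [ 0.483 -0.195  0.1  ] [ 0.516  -0.1629  0.13  ]
scene 223 [ 0.4801 -0.1975  0.0949] [ 0.516  -0.1629  0.135 ]
nut 66 [ 0.4982 -0.1828  0.0449]
```

View pics/g3.png

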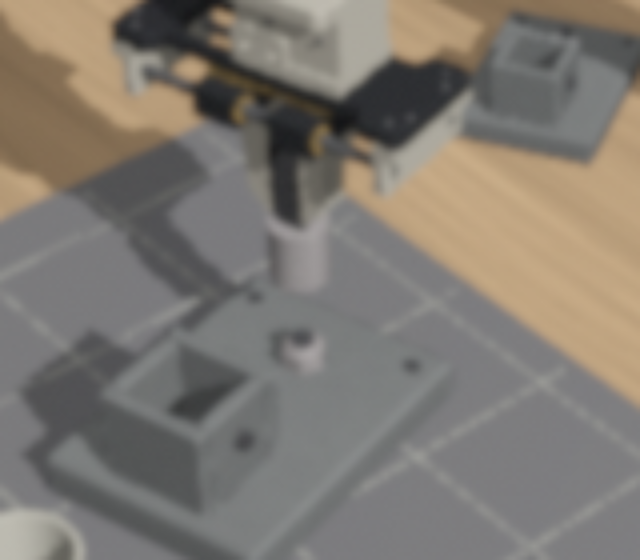

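The socket is held upright over the nut, with the socket at crop (300,250) and the nut at (300,350). I'm lowering it slowly now.

{"api": "move_arm", "payload": {"motion": [[0,0.01,0.2,0,0,0],[0,0.01,0.4,0,0,0],[0,0.01,0.45,0,0,0],[0,0.01,0.48,0,0,0],[0,0.01,0.51,0,0,0],[0,0.01,0.54,0,0,0],[0,0.01,0.57,0,0,0],[0,0.01,0.6,0,0,0],[0,0.01,0.6,0,0,0]]}}

```text
time: 8.95
tool_pos: [0.4965, -0.1854, 0.0503]
tool_rot: [-3.141, 0.0, 0.272]
contact_force: [-0.1, 0.6, -3.0]
opening: 0.0178
grip_force: 40.0
```

{"api": "move_arm", "payload": {"motion": [[0,0,0.03,0,0,0],[0,0,0.06,0,0,0],[0,0,0.07,0,0,0],[0,0,0.07,0,0,0]]}}

```text
time: 9.45
tool_pos: [0.4966, -0.1854, 0.0433]
tool_rot: [-3.141, 0.0, 0.273]
contact_force: [0.2, 0.3, -2.5]
opening: 0.0178
grip_force: 40.0
```

It goes down freely well past the 8 mm stop, so it fits. I'll press it lightly onto the foot.

{"api": "move_arm", "payload": {"motion": [[0,0,0.02,0,0,0],[0,0,0.04,0,0,0],[0,0,0.04,0,0,0],[0,0,0.04,0,0,0],[0,0,0.04,0,0,0]]}}

```text
time: 10.07
tool_pos: [0.497, -0.1854, 0.0427]
tool_rot: [3.14, -0.002, 0.272]
contact_force: [-7.8, 3.7, 24.6]
opening: 0.0177
grip_force: 40.0
```

```bash
python3 - <<'E'
from h import *
c=cam('scene'); W=pts(c); X,Y,Z=np.moveaxis(W,2,0)
cv2.imwrite('pics/g4.png',cv2.resize(c['image'][130:340,200:440,::-1],None,fx=3,fy=2.8))
q=W[(np.hypot(X-.497,Y+.184)<.03)&(Z>.034)&(Z<.08)]
for a in np.arange(.034,.08,.006):
    t=q[(q[:,2]>=a)&(q[:,2]<a+.006)]; print(a.round(3),len(t),t.min(0).round(3)[:2],t.max(0).round(3)[:2])
for x,y in((.519,.222),(.5213,.1515)):
    t=W[(np.hypot(X-x,Y-y)<.02)&(Z>.085)]; print(t.mean(0).round(4))
E
```

```text
0.034 28 [ 0.467 -0.199] [ 0.516 -0.167]
0.04 28 [ 0.488 -0.194] [ 0.515 -0.168]
0.046 33 [ 0.488 -0.193] [ 0.516 -0.167]
0.052 32 [ 0.485 -0.191] [ 0.516 -0.167]
0.058 27 [ 0.486 -0.199] [ 0.515 -0.169]
0.064 55 [ 0.481 -0.203] [ 0.514 -0.165]
0.07 34 [ 0.488 -0.199] [ 0.516 -0.167]
0.076 8 [ 0.501 -0.192] [ 0.507 -0.174]
[0.5203 0.2244 0.0908]
[0.5227 0.1535 0.0905]
```

View pics/g4.png

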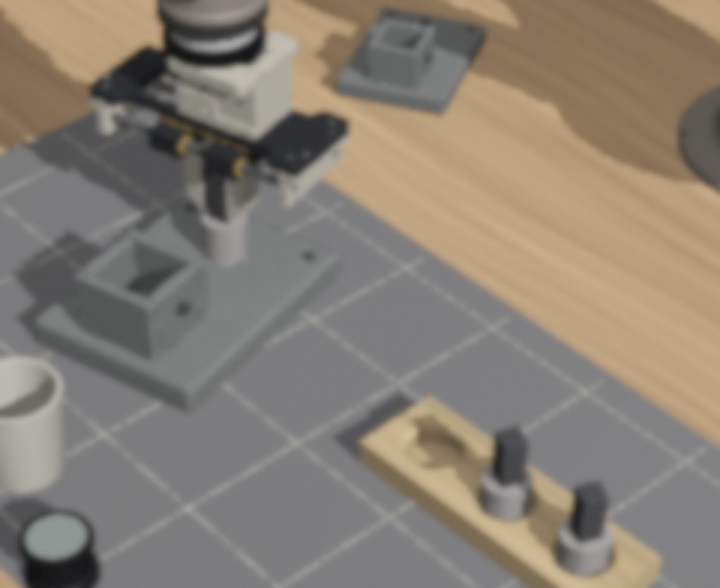

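The picture shows the socket seated on the foot at (226,240), upright and gripped, with the other two still in their pockets at (505,480) and (583,530). It stopped exactly at the predicted seated height, with the body top at z≈0.070.

```bash
python3 -c "
from cell import robot
print(robot.hand_in())"
```

```text
the job is handed in; nothing more can be done
None
```

I handed the job in; no verdict came back. The first socket I tried, from the pocket nearest the copy stand, fits: it is pushed fully down over the nut, upright and still gripped at 40 N. The other two were not moved from their pockets, and the arm went nowhere near the tape, loupe or pot.

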